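# Stand the tablet carton before the reader and hold the run paddle level

## Robot

A 7-joint arm with a two-finger parallel gripper is mounted at the origin on the work surface. World frame = base frame: x ahead of the robot, y to its left, z up, the work surface at z = 0. Lengths are in m, angles in rad, forces in N, time in s.
With the tool pointing down it reaches from about 0.4 to 0.85 m from the base axis. Payload 10.4 kg.
Tool frame: the origin (TCP) lies on the centre line of the jaws, within the pads' length; the fingertips stand 17 mm ahead of it and the grasp point (between the pads) lies 2 mm behind it; z points along the fingers, y is the line along which they close (so a half turn about z gives the same grasp; the last joint's range is limited). The gripper opens to 85 mm and grips with 20 to 120 N. Pads are 22 mm wide; open, the fingers measure 114 mm over their backs; the gripper's body (76 mm by 85 mm) begins 54 mm behind the grasp point. The pads swing forward as they close: fully open they stand 13 mm farther back than shut.
Start: joints at [-1.142, 0.332, -0.065, 1.46, 0.022, 1.35, -0.088], TCP at [0.273, 0.562, 0.248] pointing down, gripper open.
Joint ranges: [-2.6, 2.6], [-0.5, 2.12], [-1.47, 1.34], [0.16, 2.42], [-1.27, 4.41], [0.06, 2.06], [-2.6, 2.6]. Speed limits (rad/s): [2.22, 2.22, 2.79, 2.79, 3.14, 3.14, 3.14].

## Interface

Orientations are given as a unit quaternion [x, y, z, w].
In Python, from workcell import get_obs, optics, job gives the robot as it stands. The module is installed in compiled form; this text tells all that it offers.
- The arm moves only by the tool send_rows, never from a script. Its argument "plan" is a list that holds one entry, the list of rows, each a list of 7 numbers: the turn, a rotation vector about the tool's x, y, z in units of 1.5 rad (1.0 is 1.5 rad), then the shift along the tool's x, y, z in units of 20 cm (1.0 is 20 cm), then the opening, from 0 (shut) to 1 (fully open). A call has 1 to 20 rows; each row shifts and turns the commanded pose from where the row before left it, along the tool's axes as they then stand; what a row does not reach is not made up. A row lasts 1/12 s, in which the tool goes at most 41.7 mm and 7.16 degrees, less where a joint would pass 70% of its speed; a pose out of reach is approached as far as the arm can. A call with a number of a shift or a turn outside -1 to 1 is refused whole. A call with a gripper value outside its range is refused whole. The fingers move at their own pace and stop on an object; "squeeze" is the grip in N (left out, the last holds). Time passes only in rows, so rows that do not move let the fingers close. It gives the time, the measured TCP pose, the force, the opening and the grip force at its end, in the units of the state.
- get_obs(): the state, without advancing time (a new reading comes with each control period).
- optics.camera(name): name is "scene" or "top" or "wrist"; returns the picture (400x640x3 uint8, red, green, blue); there is no depth.
- optics.get_calibration(name): a dict with "intrinsics" (3x3 intrinsics, pixels), "world_from_camera" (4x4, takes a point from camera to world coordinates); the wrist camera has in their place "T_tool_cam" (4x4, takes a point from camera to tool coordinates, whose origin is the TCP and whose axes are the flange's). Camera axes: x right, y up, looking along -z (the intrinsics and any distortion apply to the point x, -y, -z); pixel columns grow to the right and rows downward; lengths in m; the calibration is good to about 2 mm. A picture is of the moment at which its call begins: read the wrist's pose just before it. get_calibration takes no time and is no camera call.
- job.hand_in(): hands the job in; it is judged then, once.
The state is a dict: "clock": time; "joint_pos": joint angles; "joint_velocities": joint speeds; "tau": joint torques, N m; "position": TCP position; "ee_rot": TCP orientation; "ft_force": force on the tool from outside, world axes, zero at the start; "torque": the same for the moment, N m; "grip_width": opening from 0.0 (shut) to 1.0 (fully open); "grasp_force": force on a finger pad.
Only numpy, scipy, OpenCV 4.12 (cv2) and the standard library are available. Lean on these libraries where they do the work, as an engineer would, in place of code of your own. Each camera call takes 0.05 s, during which the arm holds its last target. There are 200 camera calls.

## Task

Stand the flat tablet carton upright on one of its short ends in the middle of the reader's rubber pad, a broad face towards the lens, and let go of it, without dropping it or knocking it over. Only then press the sprung run paddle half way down with the fingertips, so that its lever is level, keep it there for at least three seconds and finish while still holding it there; never press it down to its stop (a bottomed paddle aborts the reading), and leave the bottle, the beaker and the weight alone.

Things in the scene. Friction and masses are not known exactly. Their poses are not given: they have to be found in the camera images.
- carton: Flat white tablet carton with a grey band round its middle, rigid, 100 x 56 x 26 mm, about 110 g (+-35 %), lying on a broad face on the bench at the start. Origin: centre of that face; x along the 100 mm length, y along the 56 mm width, z along the thickness (up at the start). Both short ends and both broad faces are alike: any may be used.
- carton_center (a point): Centre of the carton (13 mm above carton's origin along its z).
- reader: Carton reader, fixed: aluminium base plate 230 (x) x 150 (y) x 16 mm, black rubber pad on its near part, white lens housing on its far part (65 x 130 mm, top 74 mm above the bench, face 105 mm from the pad centre, round lens standing out 14 mm, looking along -x over the pad). Origin: on the bench, 50 mm beyond the pad centre; x from pad to lens, z up.
- reader_pad (a point): Centre of the top of the reader's rubber pad, 19 mm above the bench (3 mm above the plate); the pad is 50 mm (x, towards the lens) x 80 mm (y). Axes as the reader's. With the carton standing on it the carton's centre is 50 mm above this point.
- paddle_box: Grey base of the run paddle, fixed to the bench: foot plate 190 x 90 x 12 mm with two cheeks 72 mm high at its +x end that carry the lever's axle. Origin: centre of the foot plate's underside. The lever reaches from the axle towards -x.
- paddle_axis (a point): Axis of the lever's hinge: 60 mm along +x from paddle_box's origin and 55 mm above the bench, the hinge line along paddle_box's y.
- paddle_pad (a point): Centre of the top of the round black thumb pad (52 mm across) at the lever's free end, where to press; 100 mm from the hinge axis. Moves with the lever: 81 mm above the bench at rest, 61 mm with the lever level, 41 mm at the stop.
- paddle (a joint): Angle of the sprung lever, rad: 0 at rest (lever slopes up 0.2 rad towards the pad), 0.2 half way (lever level), 0.4 at its stop. It springs back when let go. A downward push on the pad of about 3 N starts to move it, about 7.5 N holds it level, about 12 N brings it to the stop.
- reagent: Bystander: amber bottle with a white cap, 64 mm across, 130 mm high; origin under its centre.
- beaker: Bystander: glass beaker, 72 mm across, 90 mm high; origin under its centre.
- weight: Bystander: steel cylinder weight with a knob, 48 mm across, 80 mm high; origin under its centre.

How it is judged:
By the outcome, as a careful person would: the job done as asked, in the order asked, and still so for the second after the job is handed in, while the arm keeps its last pose, push and grip.
It also fails if it takes over 67 s, if anything falls off the work surface, if the arm or the gripper's body presses on something with over 40 N, if the wrist force passes 120 N, or if a joint passes its speed limit or range.

## Working session

There is one attempt and no reset: what is moved stays moved. The work goes in short steps, Python scripts to look and compute and a tool call to move; the robot and the scene stay as the last step left them, time stands still between calls to the robot, and variables do not carry over. Pictures are saved under pics/ and viewed, at most 10 in all, crops included, and the job is handed in when it is done.

Besides the shell and the picture viewer there is one more tool, called after ">>>" as a command line: name --argument value ..., lists and objects as JSON in quotes. send_rows: Moves the arm, as the interface text tells. Its arguments: {"type":"object","properties":{"plan":{"type":"array"},"squeeze":{"type":"number"}},"required":["plan"]}

```bash
mkdir -p pics; python3 - <<'E'
from workcell import get_obs, optics
import cv2,numpy as np
o=get_obs();print(o)
for n in("scene","top"):
    im=optics.camera(n);cv2.imwrite(f"pics/{n}0.png",im[:,:,::-1])
    c=optics.get_calibration(n);print(n,{k:np.round(v,4).tolist() if not isinstance(v,str) else v for k,v in c.items()})
print(optics.get_calibration("wrist"))
E
```

```text
{'clock': 0.0, 'joint_pos': array([-1.14160299,  0.33287341, -0.06468384,  1.46099332,  0.02157842,
        1.34985605, -0.08849908]), 'joint_velocities': array([ 9.64749236e-04, -6.60687433e-04,  7.09015281e-04, -2.35313305e-04,
       -3.23918306e-04, -3.61701767e-04, -4.56821509e-05]), 'tau': array([-6.88982072e-04, -6.25435567e+01,  4.89460677e-02, -3.91617537e+01,
        1.61970692e-02,  9.83175240e-03, -3.04065543e-05]), 'position': array([0.27271145, 0.56196367, 0.24749006]), 'ee_rot': array([ 2.23978825e-01,  9.74593746e-01, -7.04895094e-04, -1.35784372e-04]), 'ft_force': array([-0.23523121,  0.30426201, -0.43503199]), 'torque': array([-0.08079555, -0.04942487, -0.00134537]), 'grasp_force': 0.0, 'grip_width': 1.0003846927825002}
scene {'intrinsics': [[464.1041, 0.0, 308.6163], [0.0, 464.1041, 209.5295], [0.0, 0.0, 1.0]], 'world_from_camera': [[0.7145, -0.5204, 0.4676, 1.2024], [0.6994, 0.5469, -0.4601, -0.7127], [-0.0163, 0.6558, 0.7547, 1.1931], [0.0, 0.0, 0.0, 1.0]]}
top {'intrinsics': [[424.5026, 0.0, 319.0706], [0.0, 424.5026, 204.1698], [0.0, 0.0, 1.0]], 'world_from_camera': [[-0.0077, 0.9773, -0.2115, 0.2646], [-1.0, -0.0089, -0.0045, -0.0], [-0.0063, 0.2114, 0.9774, 1.2299], [0.0, 0.0, 0.0, 1.0]]}
{'intrinsics': array([[336.69131675,   0.        , 319.90853369],
       [  0.        , 336.69131675, 194.32342865],
       [  0.        ,   0.        ,   1.        ]]), 'T_tool_cam': array([[-1.48734597e-04,  9.44726121e-01,  3.27860542e-01,
         8.38774469e-02],
       [ 9.99999983e-01,  1.75185001e-04, -5.11414124e-05,
        -2.63733554e-05],
       [-1.05750877e-04,  3.27860529e-01, -9.44726131e-01,
        -1.25894354e-01],
       [ 0.00000000e+00,  0.00000000e+00,  0.00000000e+00,
         1.00000000e+00]])}
```

View pics/top0.png

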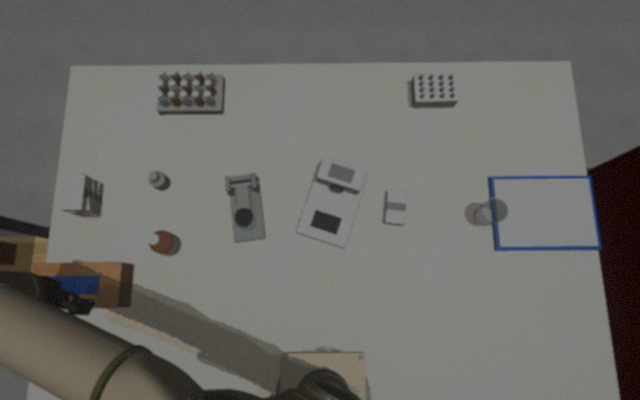

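View pics/scene0.png

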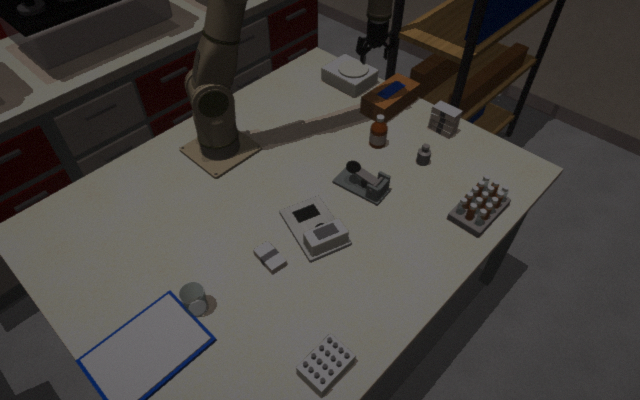

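The top view shows the carton near (396,207), the reader's pad near (326,222), the paddle pad near (243,217), the bottle at (163,241), the weight at (157,180) and the beaker at (490,211). I'll take an enlarged crop.

```bash
python3 - <<'E'
import cv2
im=cv2.imread("pics/top0.png")[150:255,220:416]
im=cv2.convertScaleAbs(cv2.resize(im,None,fx=4,fy=4,interpolation=cv2.INTER_CUBIC),alpha=1.4)
for i in range(0,196,20): cv2.putText(im,str(220+i),(4*i,10),0,.35,(0,0,255));cv2.line(im,(4*i,12),(4*i,18),(0,0,255))
for i in range(0,105,20): cv2.putText(im,str(150+i),(0,4*i+4),0,.35,(0,0,255))
cv2.imwrite("pics/crop.png",im)
E
```

```text
(no output)
```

View pics/crop.png

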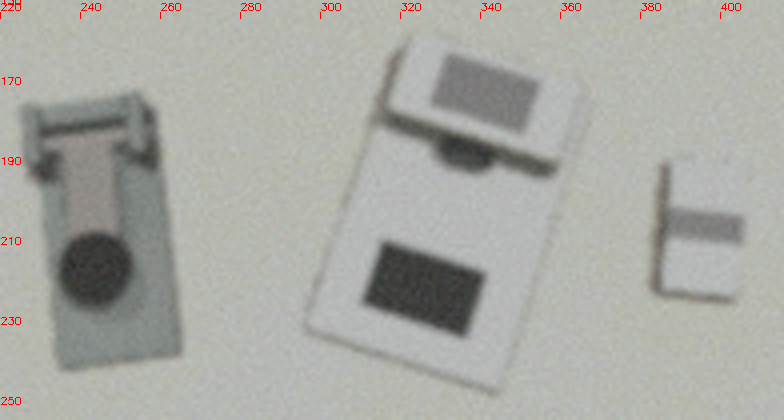

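The crop shows the rubber pad corners at (384,241), (485,271), (467,336), (362,304) and the thumb pad centre at (95,269). The carton's top face spans about x 665-743, y 158-297, and its band runs (668,210)-(745,213).

```bash
cat > h.py <<'E'
import numpy as np
from workcell import get_obs, optics
from scipy.spatial.transform import Rotation as R
def ray(name,uv,z,pose=None):
    c=optics.get_calibration(name);K=c["intrinsics"]
    if name=="wrist":
        T=np.eye(4);T[:3,:3]=R.from_quat(pose["ee_rot"]).as_matrix();T[:3,3]=pose["position"];T=T@c["T_tool_cam"]
    else: T=c["world_from_camera"]
    uv=np.atleast_2d(uv).astype(float)
    d=np.c_[(uv-K[:2,2])/[K[0,0],-K[1,1]],-np.ones(len(uv))]@T[:3,:3].T
    return T[:3,3]+d*((z-T[2,3])/d[:,2])[:,None]
E
python3 - <<'E'
from h import *
np.set_printoptions(precision=4,suppress=True)
f=lambda p,z:ray("top",np.array(p)/4+[220,150],z)[:,:2]
p=f([(384,241),(485,271),(467,336),(362,304)],.019);print("rpad",p.mean(0));e=(p[0]-p[1]+p[3]-p[2]);print("y dir deg",np.degrees(np.arctan2(-e[0],e[1])))
print(np.linalg.norm(p-np.roll(p,1,0),axis=1))
c=f([(669,160),(745,157),(738,298),(662,294)],.026);print("carton",c,c.mean(0))
print("band",f([(668,210),(745,213),(743,244),(666,237)],.026))
print("pp",f([(95,269)],.081),"foot",f([(58,370),(181,353)],.012),"axle ends",f([(35,165),(145,150)],.055))
print("bottle,beaker,weight",ray("top",[(160,237),(490,211),(157,178)],.08)[:,:2])
o=get_obs();print(R.from_quat(o["ee_rot"]).as_matrix())
E
```

```text
rpad [ 0.4738 -0.0144]
y dir deg -17.48551573514663
[0.049  0.0765 0.0493 0.0791]
carton [[ 0.5657 -0.1939]
 [ 0.5674 -0.2494]
 [ 0.4633 -0.2391]
 [ 0.4666 -0.1848]] [ 0.5157 -0.2168]
band [[ 0.5283 -0.1916]
 [ 0.5256 -0.2473]
 [ 0.5027 -0.2447]
 [ 0.5083 -0.1894]]
pp [[0.4783 0.2129]] foot [[0.4173 0.2502]
 [0.4289 0.1617]] axle ends [[0.5589 0.2629]
 [0.5692 0.1845]]
bottle,beaker,weight [[ 0.4256  0.4406]
 [ 0.4899 -0.4655]
 [ 0.593   0.461 ]]
[[-0.8997  0.4366 -0.0005]
 [ 0.4366  0.8997 -0.0011]
 [-0.0001 -0.0012 -1.    ]]
```

>>> send_rows --plan '[[[0,0,0,-0.07,-0.07,0,1],[0,0,0,-0.13,-0.14,0,1],[0,0,0,-0.13,-0.14,0,1],[0,0,0,-0.13,-0.14,0,1],[0,0,0,-0.13,-0.14,0,1],[0,0,0,-0.13,-0.14,0,1],[0,0,0,-0.13,-0.14,0,1],[0,0,0,-0.13,-0.14,0,1],[0,0,0,-0.13,-0.14,0,1],[0,0,0,-0.13,-0.14,0,1],[0,0,0,-0.13,-0.14,0,1],[0,0,0,-0.13,-0.14,0,1],[0,0,0,-0.13,-0.14,0,1],[0,0,0,-0.13,-0.14,0,1],[0,0,0,-0.13,-0.14,0,1],[0,0,0,-0.13,-0.14,0,1],[0,0,0,-0.13,-0.14,0,1],[0,0,0,-0.13,-0.14,0,1],[0,0,0,-0.13,-0.14,0,1],[0,0,0,-0.07,-0.07,0,1]]]'

```text
clock: 1.77
position: [0.4868, -0.1375, 0.2484]
ee_rot: [0.226, 0.974, -0.001, 0.0]
ft_force: [0.3, 0.7, 0.9]
grip_width: 1.001
grasp_force: 0.0
```

```bash
python3 - <<'E'
from h import *
np.set_printoptions(precision=4,suppress=True)
o=get_obs();print(o["clock"],o["position"],o["joint_pos"],o["ft_force"]);print(R.from_quat(o["ee_rot"]).as_matrix())
E
```

```text
1.7667 [ 0.4868 -0.1375  0.2484] [-0.4397  0.055   0.6544  1.8009 -0.0335  1.2964  1.3382] [0.3326 0.7274 0.8709]
[[-0.898   0.4401  0.0005]
 [ 0.4401  0.898  -0.0013]
 [-0.001  -0.001  -1.    ]]
```

>>> send_rows --plan '[[[0,0,0,-0.1,-0.1,0,1],[0,0,0,-0.1,-0.1,0,1],[0,0,0,-0.1,-0.1,0,1],[0,0,-0.062,0,0,0,1],[0,0,-0.062,0,0,0,1],[0,0,-0.062,0,0,0,1],[0,0,-0.062,0,0,0,1],[0,0,0,0,0,0,1],[0,0,0,0,0,0,1]]]'

```text
clock: 2.52
position: [0.5145, -0.213, 0.248]
ee_rot: [0.041, 0.999, 0.0, -0.0]
ft_force: [0.7, -0.2, 0.1]
grip_width: 1.0
grasp_force: 0.0
```

```bash
python3 - <<'E'
from h import *
import cv2,json
np.set_printoptions(precision=4,suppress=True)
o=get_obs();im=optics.camera("wrist");cv2.imwrite("pics/w1.png",cv2.convertScaleAbs(im[:,:,::-1],alpha=1.3))
json.dump({k:np.array(o[k]).tolist() for k in("position","ee_rot")},open("w1.json","w"))
print(o["clock"],o["position"],o["joint_pos"]);M=R.from_quat(o["ee_rot"]).as_matrix();print(M)
# fit structure
D=[([-1.14160299,.33287341,-.06468384,1.46099332,.02157842,1.34985605,-.08849908],[.27271145,.56196367,.24749006],[2.23978825e-01,9.74593746e-01,-7.04895094e-04,-1.35784372e-04]),
([-.4397,.055,.6544,1.8009,-.0335,1.2964,1.3382],[.4868,-.1375,.2484],[.226,.974,-.001,0]),(o["joint_pos"],o["position"],o["ee_rot"])]
for q,p,e in D:
    for s in (1,-1):
        A=R.from_euler("ZYZYZYZ",[s*q[0],q[1],s*q[2],q[3],s*q[4],q[5],s*q[6]]).as_matrix()
        print(s,np.round(A.T@R.from_quat(e).as_matrix(),2).tolist())
E
```

```text
2.5167 [ 0.5145 -0.213   0.248 ] [-0.2782  0.2012  0.6786  1.6767 -0.1302  1.3101  1.9123]
[[-0.9966  0.0826 -0.0004]
 [ 0.0826  0.9966  0.0002]
 [ 0.0004  0.0002 -1.    ]]Traceback (most recent call last):
  File "<stdin>", line 12, in <module>
  File "scipy/spatial/transform/_rotation.pyx", line 1413, in scipy.spatial.transform._rotation.Rotation.from_euler
ValueError: Expected axis specification to be a non-empty string of upto 3 characters, got ZYZYZYZ
```

View pics/w1.png

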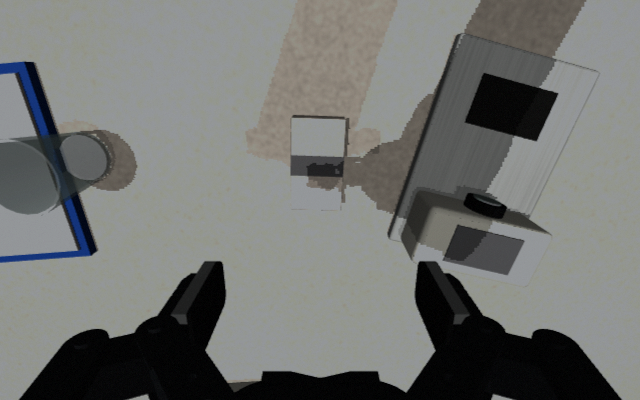

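The wrist view shows the carton's top face at about (291,117), (345,117), (341,210), (291,209). The rubber pad corners are at (486,74), (557,94), (541,140), (466,117).

```bash
cat >> h.py <<'E'
def fk(q,prm,s):
    h,L1,a,L2,b,L3,c,yaw=prm
    T=R.from_euler("z",yaw);p=np.array([0,0,h])
    for i,ax in enumerate("zyzyzyz"):
        T=T*R.from_euler(ax,q[i]*s[i])
        v={1:[a*0,0,L1],3:[0,0,L2],6:[0,0,L3]}.get(i)
        if i==2: v=[a,0,0]
        if i==4: v=[b,0,0]
        if i==5: v=[c,0,0]
        if v is not None: p=p+T.apply(v)
    return T,p
E
python3 - <<'E'
from h import *
import json,itertools
from scipy.optimize import least_squares
np.set_printoptions(precision=4,suppress=True)
w=json.load(open("w1.json"))
c=ray("wrist",[(291,117),(345,117),(341,210),(291,209)],.026,w)[:,:2];print("carton",c,c.mean(0))
p=ray("wrist",[(486,74),(557,94),(541,140),(466,117)],.019,w)[:,:2];print("rpad",p,p.mean(0))
o=get_obs()
D=[([-1.14160299,.33287341,-.06468384,1.46099332,.02157842,1.34985605,-.08849908],[.27271145,.56196367,.24749006],[2.23978825e-01,9.74593746e-01,-7.04895094e-04,-1.35784372e-04]),
([-.4397,.055,.6544,1.8009,-.0335,1.2964,1.3382],[.4868,-.1375,.2484],[.226,.974,-.001,0]),(o["joint_pos"],o["position"],o["ee_rot"])]
res=[]
for s in itertools.product((1,-1),repeat=6):
    s=(s[0],1)+s[1:]
    B=[fk(q,[0]*8,s)[0] for q,_,_ in D]
    # E_i = Rz(yaw) B_i X
    E=[R.from_quat(e) for _,_,e in D]
    def f(v): 
        X=R.from_rotvec(v[1:4]);return np.concatenate([((R.from_euler("z",v[0])*B[i]*X).inv()*E[i]).as_rotvec() for i in range(3)])
    for x0 in ([0,0,0,0],[3.1,0,0,0],[0,0,0,3.1],[1.57,0,0,1.57]):
        r=least_squares(f,x0);res.append((r.cost,s,r.x))
res.sort(key=lambda t:t[0])
for r in res[:5]:print(r[0],r[1],r[2])
E
```

```text
carton [[ 0.466  -0.2386]
 [ 0.4705 -0.1841]
 [ 0.5714 -0.1945]
 [ 0.5656 -0.2497]] [ 0.5183 -0.2167]
rpad [[ 0.4411 -0.0417]
 [ 0.4663  0.0314]
 [ 0.5122  0.0214]
 [ 0.4817 -0.059 ]] [ 0.4753 -0.012 ]
2.8891571232897937e-07 (-1, 1, -1, 1, -1, 1, -1) [-0.3982  0.0003  0.0001  1.1727]
2.8891571233189735e-07 (-1, 1, -1, 1, -1, 1, -1) [-0.3982  0.0003  0.0001  1.1727]
2.8891571233674036e-07 (-1, 1, -1, 1, -1, 1, -1) [5.885  0.0003 0.0001 1.1727]
2.889157125605117e-07 (-1, 1, -1, 1, -1, 1, -1) [-0.3982  0.0003  0.0001  1.1727]
0.018323075429298948 (-1, 1, -1, 1, 1, 1, -1) [ 3.8532  0.0792 -0.0802 -0.8329]
```

>>> send_rows --plan '[[[0,0,-0.009,-0.13,-0.03,0,1],[0,0.07,0,0,0,0,1],[0,0.07,0,0,0,0,1],[0,0.07,0,0,0,0,1],[0,0.07,0,0,0,0,1],[0,0.07,0,0,0,0,1],[0,0,0,0,0,0,1],[0,0,0,0,0,0,1]]]'

```text
clock: 3.23
position: [0.5405, -0.221, 0.2461]
ee_rot: [0.033, 0.965, 0.008, -0.26]
ft_force: [-0.9, -0.1, 0.1]
grip_width: 0.997
grasp_force: 0.0
```

```bash
python3 - <<'E'
from h import *
import json
from scipy.optimize import least_squares
np.set_printoptions(precision=4,suppress=True)
o=get_obs();print(o["position"],o["joint_pos"]);print(R.from_quat(o["ee_rot"]).as_matrix())
D=[([-1.14160299,.33287341,-.06468384,1.46099332,.02157842,1.34985605,-.08849908],[.27271145,.56196367,.24749006],[2.23978825e-01,9.74593746e-01,-7.04895094e-04,-1.35784372e-04]),
([-.4397,.055,.6544,1.8009,-.0335,1.2964,1.3382],[.4868,-.1375,.2484],[.226,.974,-.001,0]),
([-0.2782,0.2012,0.6786,1.6767,-0.1302,1.3101,1.9123],[0.5145,-0.213,0.248],[.0413,.99915,0,0]),(o["joint_pos"].tolist(),o["position"].tolist(),o["ee_rot"].tolist())]
json.dump(D,open("D.json","w"))
s=(-1,1,-1,1,-1,1,-1)
def f(v):
    r=[]
    for q,p,e in D:
        T,pp=fk(q,v[:8],s);r+=list(3*(pp-p));r+=list(((T*R.from_euler("z",v[8])).inv()*R.from_quat(e)).as_rotvec())
    return np.concatenate([r,1e-4*(v-x0)])
best=None
for y in np.arange(-3,3,.5):
    x0=np.array([.33,.4,0,.4,0,.25,0,y,.8-y])
    r=least_squares(f,x0)
    if best is None or r.cost<best.cost:best=r
print(best.cost,best.x,np.abs(best.fun).max());json.dump(best.x.tolist(),open("prm.json","w"))
E
```

```text
[ 0.5405 -0.221   0.2461] [-0.1232  0.6899  0.6534  1.181  -0.1869  1.877   2.0023]
[[-0.8623  0.0672 -0.5019]
 [ 0.0589  0.9977  0.0323]
 [ 0.5029 -0.0017 -0.8643]]
0.0008735830555650135 [ 0.2296  0.4154  0.0184  0.5012 -0.0397  0.2965  0.0238 -0.0708  1.5025] 0.03558070327217855
```

```bash
cat > ik.py <<'E'
from h import *
import json
from scipy.optimize import least_squares
S=(-1,1,-1,1,-1,1,-1)
LO=np.array([-2.6,-.5,-1.47,.16,-1.27,.06,-2.6])+.03;HI=np.array([2.6,2.12,1.34,2.42,4.41,2.06,2.6])-.03
def fk2(q,v):
    T=R.from_euler("z",v[0]);p=np.array([0,0,0.]);t=v[2:].reshape(8,3);p=p+t[0]
    for i,ax in enumerate("zyzyzyz"):
        T=T*R.from_euler(ax,q[i]*S[i]);p=p+T.apply(t[i+1])
    return T*R.from_euler("z",v[1]),p
def fit(D):
    x0=np.zeros(26);x0[0]=-.07;x0[1]=1.5
    t=x0[2:].reshape(8,3);t[0]=[0,0,.23];t[2]=[0,0,.41];t[4]=[0,0,.5];t[7]=[0,0,.3]
    w=np.full(26,3e-3);w[:2]=1e-4
    def f(v):
        r=[]
        for q,p,e in D:
            T,pp=fk2(q,v);r+=list(3*(pp-p));r+=list((T.inv()*R.from_quat(e)).as_rotvec())
        return np.concatenate([r,w*(v-x0)])
    s=least_squares(f,x0);return s.x,np.abs(s.fun[:6*len(D)]).reshape(-1,6)
def ik(v,p,Rm,q0):
    f=lambda q:np.concatenate([5*(fk2(q,v)[1]-p),(fk2(q,v)[0].inv()*Rm).as_rotvec(),1e-3*(q-q0)])
    s=least_squares(f,np.clip(q0,LO,HI),bounds=(LO,HI));T,pp=fk2(s.x,v)
    return s.x,np.linalg.norm(pp-p),np.degrees((T.inv()*Rm).magnitude())
def tool(yaw,alpha):
    "tool closing along y of frame yaw(deg), pointing down, pitched forward alpha deg"
    return R.from_euler("z",yaw,degrees=True)*R.from_matrix([[-1,0,0],[0,1,0],[0,0,-1]])*R.from_euler("y",-alpha,degrees=True)
E
python3 - <<'E'
from ik import *
np.set_printoptions(precision=3,suppress=True)
D=json.load(open("D.json"));v,r=fit(D);print(r.max(0),v[:2]);print(v[2:].reshape(8,3))
q=np.array(D[-1][0])
y=-17.5;c=np.cos(np.radians(y));s=np.sin(np.radians(y))
print("-- lift pose, place poses")
for al in (-30,-20,-10,0,20,40,50,60,70,80,90):
    for g,P,yy in(("grasp",[.544,-.2195,.03],-5.5),("place",[.474,-.013,.097],y)):
        if (g=="grasp")==(al<=0):
            qq,a,b=ik(v,np.array(P),tool(yy,al),q);print(g,al,qq,round(a,4),round(b,2))
E
```

```text
[0.    0.    0.    0.001 0.001 0.   ] [-0.     1.571]
[[ 0.     0.007  0.243]
 [ 0.005 -0.004  0.013]
 [ 0.004 -0.004  0.416]
 [ 0.001 -0.013  0.006]
 [-0.003 -0.013  0.494]
 [-0.004 -0.006 -0.006]
 [-0.002 -0.006  0.003]
 [ 0.009 -0.004  0.303]]
-- lift pose, place poses
grasp -30 [-0.099  0.897  0.58   1.332 -0.288  1.54   1.969] 0.0 0.0
grasp -20 [-0.138  0.776  0.599  1.489 -0.316  1.341  1.991] 0.0 0.0
grasp -10 [-0.172  0.659  0.614  1.642 -0.347  1.137  2.022] 0.0 0.0
grasp 0 [-0.191  0.547  0.618  1.79  -0.386  0.928  2.068] 0.0 0.0
place 20 [-0.394 -0.072  0.225  2.312  0.305  0.607  0.872] 0.0 0.0
place 40 [-1.663 -0.47   1.31   2.39   1.283  0.861  0.05 ] 0.0204 8.6
place 50 [ 1.045  0.04  -1.44   2.39   1.219  0.625 -0.182] 0.0299 12.38
place 60 [ 0.826  0.638 -1.44   2.39   1.782  1.364 -0.551] 0.0414 16.47
place 70 [ 0.733  1.314 -1.367  2.39   2.492  2.03  -0.496] 0.0484 16.95
place 80 [ 0.3    1.002 -0.846  2.39   2.411  2.03  -1.081] 0.0456 15.93
place 90 [-0.241  0.956 -0.292  2.39   2.247  2.03  -1.572] 0.0339 12.84
```

```bash
python3 - <<'E'
from ik import *
np.set_printoptions(precision=3,suppress=True)
D=json.load(open("D.json"));v,r=fit(D);json.dump(v.tolist(),open("v.json","w"))
q=np.array(D[-1][0]);print(ik(v,np.array(D[-1][1]),R.from_quat(D[-1][2]),q))
for g,P,yy,A in(("grasp",[.490,-.214,.03],-5.5,(0,10,20,30,40)),("place",[.474,-.013,.097],-17.5,(-45,-50,-60,-70,-80,-90))):
  for al in A:
    for k in(0,180):
      Rm=tool(yy,al)*R.from_euler("z",k,degrees=True)
      qq,a,b=ik(v,np.array(P),Rm,q);print(g,al,k,qq,round(a,4),round(b,2))
E
```

```text
(array([-0.123,  0.69 ,  0.653,  1.181, -0.187,  1.877,  2.002]), np.float64(4.6207713816475924e-10), np.float64(1.916948688385604e-07))
grasp 0 0 [-0.22   0.441  0.642  1.935 -0.339  0.874  2.072] 0.0 0.0
grasp 0 180 [ 0.379  0.241 -0.021  2.374  2.389  0.09   2.57 ] 0.0416 34.11
grasp 10 0 [-0.201  0.331  0.618  2.068 -0.39   0.667  2.142] 0.0 0.0
grasp 10 180 [ 0.658  0.231 -0.283  2.372  2.425  0.09   2.57 ] 0.0315 25.79
grasp 20 0 [-0.125  0.24   0.547  2.191 -0.521  0.459  2.3  ] 0.0 0.0
grasp 20 180 [ 0.994  0.248 -0.594  2.369  2.481  0.09   2.57 ] 0.0216 17.65
grasp 30 0 [ 0.411  0.166  0.005  2.296 -0.735  0.237  2.57 ] 0.0 0.0
grasp 30 180 [ 1.329  0.308 -0.892  2.364  2.57   0.09   2.57 ] 0.012 9.8
grasp 40 0 [ 1.4    0.274 -0.974  2.329 -0.591  0.09   2.57 ] 0.0049 3.97
grasp 40 180 [ 1.33   0.28  -0.85   2.331  4.38   0.09   0.776] 0.0013 1.04
place -45 0 [-0.348  0.77   0.57   1.484 -0.435  1.807  1.596] 0.0 0.0
place -45 180 [ 0.816  1.332 -1.44   1.476  0.51   2.03   2.57 ] 0.0638 61.43
place -50 0 [-0.318  0.83   0.556  1.428 -0.445  1.891  1.604] 0.0 0.0
place -50 180 [ 0.855  1.384 -1.44   1.448  0.424  2.03   2.57 ] 0.0623 60.66
place -60 0 [-0.19   0.909  0.399  1.324 -0.402  2.03   1.546] 0.0 0.0
place -60 180 [ 0.927  1.497 -1.44   1.41   0.271  2.03   2.57 ] 0.0592 58.12
place -70 0 [ 0.346  0.944 -0.426  1.294 -0.087  2.03   1.129] 0.0082 4.84
place -70 180 [ 0.986  1.611 -1.44   1.39   0.145  2.03   2.57 ] 0.0559 54.44
place -80 0 [ 0.453  1.001 -0.559  1.308 -0.087  2.03   1.027] 0.0206 12.15
place -80 180 [ 1.031  1.72  -1.44   1.379  0.041  2.03   2.57 ] 0.0527 49.89
place -90 0 [ 0.604  1.109 -0.753  1.318 -0.087  2.03   0.844] 0.0324 18.88
place -90 180 [ 1.064  1.822 -1.44   1.373 -0.047  2.03   2.57 ] 0.0493 44.7
```

```bash
python3 - <<'E'
from ik import *
np.set_printoptions(precision=2,suppress=True)
v=np.array(json.load(open("v.json")));q=np.array(json.load(open("D.json"))[-1][0])
mid=(LO+HI)/2;W=1/(HI-LO)
def best(P,Rm):
    out=None
    for q1 in(-.6,0,.5,1.0):
        q0=q.copy();q0[0]=q1;q0[2]=q[2]-(q1-q[0])
        qq,a,b=ik(v,np.array(P),Rm,np.clip(q0,LO,HI))
        m=min((qq-LO).min(),(HI-qq).min()); 
        if out is None or (a<1e-3 and (m>out[0] or out[2]>1e-3)): out=(m,qq,a,b)
    return out
for d in(.02,.027,.033):
    for al in(24,28,32,36): m,qq,a,b=best([.517-d*.995,-.217+d*.096,.03],tool(-5.5,al));print("grasp",d,al,round(m+.03,3),qq,round(a,4),round(b,1))
    for al in(-54,-58,-62,-66): m,qq,a,b=best([.474,-.013,.069+d],tool(-17.5,al));print("place",d,al,round(m+.03,3),qq,round(a,4),round(b,1))
E
```

```text
grasp 0.02 24 0.202 [ 0.86  0.22 -0.5   2.22 -0.04  0.33  1.91] 0.0 0.0
grasp 0.02 28 0.159 [ 0.92  0.21 -0.55  2.26 -0.15  0.23  2.03] 0.0 0.0
grasp 0.02 32 0.109 [ 0.79  0.19 -0.39  2.3  -0.63  0.17  2.49] 0.0 0.0
grasp 0.02 36 0.03 [ 1.15  0.23 -0.75  2.32 -0.65  0.09  2.57] 0.001 0.8
place 0.02 -54 0.185 [ 0.33  0.83 -0.41  1.38 -0.03  1.88  1.17] 0.0 0.0
place 0.02 -58 0.124 [ 0.32  0.87 -0.4   1.34 -0.05  1.94  1.17] 0.0 0.0
place 0.02 -62 0.064 [ 0.31  0.92 -0.38  1.3  -0.07  2.    1.17] 0.0 0.0
place 0.02 -66 0.03 [ 0.3   0.94 -0.37  1.28 -0.09  2.03  1.17] 0.0022 1.3
grasp 0.027 24 0.186 [ 0.88  0.21 -0.51  2.23 -0.06  0.33  1.93] 0.0 0.0
grasp 0.027 28 0.145 [ 0.94  0.2  -0.57  2.28 -0.18  0.23  2.05] 0.0 0.0
grasp 0.027 32 0.082 [ 1.11  0.21 -0.72  2.31 -0.27  0.14  2.18] 0.0 0.0
grasp 0.027 36 0.03 [ 1.21  0.23 -0.8   2.33 -0.64  0.09  2.57] 0.001 0.8
place 0.027 -54 0.175 [ 0.33  0.82 -0.42  1.38 -0.03  1.88  1.17] 0.0 0.0
place 0.027 -58 0.114 [ 0.32  0.86 -0.4   1.34 -0.05  1.95  1.17] 0.0 0.0
place 0.027 -62 0.055 [ 0.31  0.91 -0.39  1.3  -0.07  2.01  1.16] 0.0 0.0
place 0.027 -66 0.03 [ 0.31  0.93 -0.38  1.29 -0.09  2.03  1.16] 0.003 1.8
grasp 0.033 24 0.173 [ 0.89  0.2  -0.52  2.25 -0.08  0.32  1.94] 0.0 0.0
grasp 0.033 28 0.132 [ 0.96  0.19 -0.58  2.29 -0.2   0.23  2.07] 0.0 0.0
grasp 0.033 32 0.081 [ 1.14  0.21 -0.75  2.32 -0.3   0.14  2.2 ] 0.0 0.0
grasp 0.033 36 0.03 [ 1.26  0.22 -0.85  2.34 -0.64  0.09  2.57] 0.0011 0.9
place 0.033 -54 0.167 [ 0.34  0.81 -0.42  1.38 -0.03  1.89  1.16] 0.0 0.0
place 0.033 -58 0.106 [ 0.32  0.85 -0.4   1.34 -0.05  1.95  1.16] 0.0 0.0
place 0.033 -62 0.047 [ 0.31  0.9  -0.39  1.3  -0.07  2.01  1.16] 0.0 0.0
place 0.033 -66 0.03 [ 0.32  0.92 -0.39  1.29 -0.09  2.03  1.15] 0.0036 2.1
```

>>> send_rows --plan '[[[0,-0.071,0,0,0,0,1],[0,-0.071,0,0,0,0,1],[0,-0.071,0,0,0,0,1],[0,-0.071,0,0,0,0,1],[0,-0.071,0,0,0,0,1],[0,-0.071,0,0,0,0,1],[0,-0.071,0,0,0,0,1],[0,-0.071,0,0,0,0,1],[0,-0.071,0,0,0,0,1],[0,-0.071,0,0,0,0,1],[0,0,0,0,0,0,1],[0,0,0,0,0,0,1]]]'

```text
clock: 4.23
position: [0.5387, -0.2209, 0.2493]
ee_rot: [0.033, 0.963, -0.007, 0.268]
ft_force: [0.9, 0.8, 1.2]
grip_width: 1.003
grasp_force: 0.0
```

```bash
cat > go.py <<'E'
from ik import *
import sys
np.set_printoptions(precision=3,suppress=True)
def delta(P,yaw,al):
    o=get_obs();M=R.from_quat(o["ee_rot"]);T=tool(yaw,al)
    z=M.as_matrix()[:,2];y=M.as_matrix()[:,1]
    print("t",round(o["clock"],2),"pos",np.array(o["position"]),"toolz",z,"tooly",y,"q",np.array(o["joint_pos"]),"w",o["grip_width"],"gf",o["grasp_force"],"F",np.array(o["ft_force"]))
    rv=(M.inv()*T).as_rotvec()
    print("turn units",rv/1.5,"deg",np.degrees(rv),"| shift in current axes units",M.inv().apply(np.array(P)-o["position"])/.2,"| in target axes",T.inv().apply(np.array(P)-o["position"])/.2)
a=list(map(float,sys.argv[1:]));delta(a[:3],a[3],a[4])
E
python3 go.py .495 -.215 .1 -5.5 31
```

```text
t 4.23 pos [ 0.539 -0.221  0.249] toolz [ 0.515 -0.031 -0.857] tooly [0.068 0.998 0.004] q [-0.309 -0.146  0.677  2.043 -0.116  0.699  1.957] w 1.0029851946445518 gf 0.0 F [0.884 0.763 1.224]
turn units [0.012 0.001 0.014] deg [1.041 0.056 1.244] | shift in current axes units [0.574 0.011 0.526] | in target axes [0.573 0.008 0.526]
```

>>> send_rows --plan '[[[0.012,0,0.014,0,0,0,1],[0,0,0,0.115,0.002,0.105,1],[0,0,0,0.115,0.002,0.105,1],[0,0,0,0.115,0.002,0.105,1],[0,0,0,0.115,0.002,0.105,1],[0,0,0,0.115,0.002,0.105,1],[0,0,0,0,0,0,1],[0,0,0,0,0,0,1]]]'

```text
clock: 4.9
position: [0.4967, -0.2157, 0.1002]
ee_rot: [0.045, 0.963, -0.015, 0.265]
ft_force: [0.6, -0.5, 0.7]
grip_width: 1.003
grasp_force: 0.0
```

```bash
python3 go.py .495 -.215 .025 -5.5 31; python3 - <<'E'
from workcell import *
import cv2
cv2.imwrite("pics/w2.png",cv2.convertScaleAbs(optics.camera("wrist")[:,:,::-1],alpha=1.3))
E
```

```text
t 4.9 pos [ 0.497 -0.216  0.1  ] toolz [ 0.509 -0.052 -0.859] tooly [ 0.094  0.996 -0.005] q [-0.369  0.009  0.811  2.294 -0.508  0.373  2.351] w 1.0034190993205163 gf 0.0 F [ 0.57  -0.507  0.675]
turn units [-0.002 -0.002  0.003] deg [-0.155 -0.202  0.245] | shift in current axes units [0.2   0.004 0.318] | in target axes [0.201 0.002 0.318]
```

View pics/w2.png

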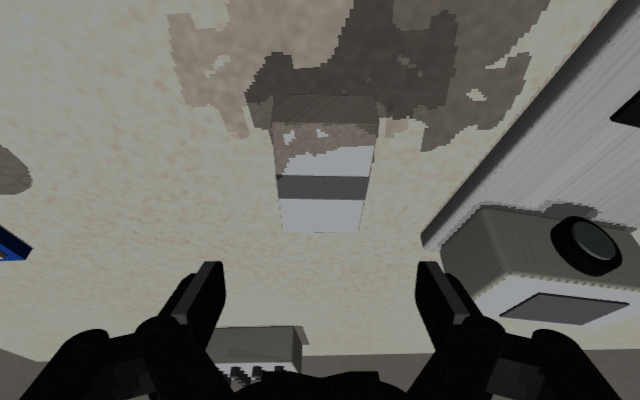

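The carton is centred between the fingers: its far edge spans 280-360 and its near edge 272-378, with the jaw midline at about 321. I'm descending.

>>> send_rows --plan '[[[0,0,0,0.04,0.001,0.064,1],[0,0,0,0.04,0.001,0.064,1],[0,0,0,0.04,0.001,0.064,1],[0,0,0,0.04,0.001,0.064,1],[0,0,0,0.04,0,0.062,1],[0,0,0,0,0,0,1],[0,0,0,0,0,0,1]]]'

```text
clock: 5.53
position: [0.496, -0.2192, 0.0578]
ee_rot: [0.044, 0.963, -0.019, 0.266]
ft_force: [0.2, -0.7, 0.6]
grip_width: 1.001
grasp_force: 0.0
```

```bash
python3 go.py .495 -.215 .025 -5.5 31
```

```text
t 5.53 pos [ 0.496 -0.219  0.058] toolz [ 0.51  -0.06  -0.858] tooly [ 0.094  0.995 -0.013] q [ 0.16   0.122  0.277  2.299 -0.756  0.28   2.592] w 1.0011078591851605 gf 0.0 F [ 0.242 -0.669  0.556]
turn units [-0.007 -0.001  0.006] deg [-0.603 -0.117  0.485] | shift in current axes units [0.09  0.023 0.137] | in target axes [0.091 0.021 0.137]
```

>>> send_rows --plan '[[[-0.004,0,0.003,0.01,0.01,0.015,1],[0,0,0,0.01,0.005,0.015,1],[0,0,0,0.01,0.003,0.015,1],[0,0,0,0.01,0,0.015,1],[0,0,0,0.01,0,0.015,1],[0,0,0,0,0,0,1]]]'

```text
clock: 6.03
position: [0.4952, -0.2141, 0.0387]
ee_rot: [0.043, 0.963, -0.015, 0.265]
ft_force: [0.7, -0.1, -0.1]
grip_width: 1.001
grasp_force: 0.0
```

```bash
python3 go.py .495 -.215 .025 -5.5 31
```

```text
t 6.03 pos [ 0.495 -0.214  0.039] toolz [ 0.509 -0.053 -0.859] tooly [ 0.092  0.996 -0.007] q [ 0.489  0.168 -0.072  2.295 -0.742  0.222  2.592] w 1.0009577882498744 gf 0.0 F [ 0.67  -0.122 -0.055]
turn units [-0.002 -0.002  0.005] deg [-0.204 -0.208  0.387] | shift in current axes units [ 0.035 -0.004  0.059] | in target axes [ 0.036 -0.004  0.059]
```

Slow steps work, so I'll finish the descent.

>>> send_rows --plan '[[[0,0,0.002,0.01,-0.001,0.015,1],[0,0,0.002,0.01,-0.001,0.015,1],[0,0,0,0.01,-0.001,0.015,1],[0,0,0,0.005,-0.001,0.014,1],[0,0,0,0,0,0,1]]]'

```text
clock: 6.45
position: [0.4947, -0.2151, 0.0246]
ee_rot: [0.047, 0.963, -0.015, 0.265]
ft_force: [0.2, 1.1, 0.5]
grip_width: 1.002
grasp_force: 0.0
```

```bash
python3 go.py .495 -.215 .025 -5.5 31
```

```text
t 6.45 pos [ 0.495 -0.215  0.025] toolz [ 0.509 -0.053 -0.859] tooly [ 0.097  0.995 -0.004] q [ 0.641  0.209 -0.228  2.292 -0.726  0.178  2.592] w 1.0019554566475943 gf 0.0 F [0.161 1.085 0.464]
turn units [-0.003 -0.003  0.   ] deg [-0.219 -0.245  0.031] | shift in current axes units [-0.002  0.001 -0.001] | in target axes [-0.002  0.001 -0.001]
```

>>> send_rows --plan '[[[0,0,0,0,0,0,0.7],[0,0,0,0,0,0,0.5],[0,0,0,0,0,0,0.3],[0,0,0,0,0,0,0],[0,0,0,0,0,0,0],[0,0,0,0,0,0,0],[0,0,0,0,0,0,0],[0,0,0,0,0,0,0],[0,0,0,0,0,0,0],[0,0,0,0,0,0,0]]]' --squeeze 45

```text
clock: 7.28
position: [0.4944, -0.2149, 0.0247]
ee_rot: [0.047, 0.963, -0.014, 0.265]
ft_force: [-2.2, 1.3, 5.9]
grip_width: 0.648
grasp_force: 46.2
```

>>> send_rows --plan '[[[0,0,0,-0.01,0,-0.018,0],[0,0,0,-0.03,0,-0.05,0],[0,0,0,-0.04,0,-0.07,0],[0,0,0,-0.05,0,-0.08,0],[0,0,0,-0.05,0,-0.08,0],[0,0,0,-0.05,0,-0.08,0],[0,0,0,-0.05,0,-0.08,0],[0,0,0,-0.05,0,-0.08,0],[0,0,0,-0.05,0,-0.08,0],[0,0,0,-0.03,0,-0.05,0],[0,0,0,0,0,0,0],[0,0,0,0,0,0,0]]]'

```text
clock: 8.28
position: [0.4962, -0.2147, 0.1811]
ee_rot: [0.047, 0.963, -0.015, 0.265]
ft_force: [-0.6, -0.5, -1.1]
grip_width: 0.645
grasp_force: 47.9
```

```bash
python3 go.py .474 -.013 .25 -17.5 -59
```

```text
t 8.28 pos [ 0.496 -0.215  0.181] toolz [ 0.509 -0.053 -0.859] tooly [ 0.098  0.995 -0.003] q [ 0.503 -0.092 -0.079  2.183 -0.321  0.559  2.126] w 0.6449792070209083 gf 47.89834499359131 F [-0.558 -0.533 -1.058]
turn units [-0.04   1.041  0.148] deg [-3.403 89.439 12.731] | shift in current axes units [ 0.002  0.992 -0.406] | in target axes [0.506 0.928 0.173]
```

>>> send_rows --plan '[[[-0.0025,0.065,0.00925,0,0,0,0],[-0.0025,0.065,0.00925,0,0,0,0],[-0.0025,0.065,0.00925,0,0,0,0],[-0.0025,0.065,0.00925,0,0,0,0],[-0.0025,0.065,0.00925,0,0,0,0],[-0.0025,0.065,0.00925,0,0,0,0],[-0.0025,0.065,0.00925,0,0,0,0],[-0.0025,0.065,0.00925,0,0,0,0],[-0.0025,0.065,0.00925,0,0,0,0],[-0.0025,0.065,0.00925,0,0,0,0],[-0.0025,0.065,0.00925,0,0,0,0],[-0.0025,0.065,0.00925,0,0,0,0],[-0.0025,0.065,0.00925,0,0,0,0],[-0.0025,0.065,0.00925,0,0,0,0],[-0.0025,0.065,0.00925,0,0,0,0],[-0.0025,0.065,0.00925,0,0,0,0],[0,0,0,0,0,0,0],[0,0,0,0,0,0,0]]]'

```text
clock: 9.78
position: [0.4918, -0.2125, 0.1798]
ee_rot: [0.13, 0.9, 0.06, -0.412]
ft_force: [0.8, 0.3, -0.8]
grip_width: 0.646
grasp_force: 48.0
```

```bash
python3 go.py .474 -.013 .18 -17.5 -59
```

```text
t 9.78 pos [ 0.492 -0.213  0.18 ] toolz [-0.726  0.215 -0.653] tooly [0.284 0.959 0.001] q [ 0.158  0.818  0.271  1.148 -0.096  2.053  1.714] w 0.6458954995446121 gf 47.95864999294281 F [ 0.803  0.257 -0.79 ]
turn units [-0.009  0.114  0.007] deg [-0.816  9.792  0.63 ] | shift in current axes units [0.241 0.931 0.278] | in target axes [0.199 0.925 0.329]
```

```bash
cat > tgt.py <<'E'
from ik import *
g=tool(-5.5,31);p=g.inv().apply(np.array([.517,-.217,.013])-[.4944,-.2149,.0247]);p[1]=0
def tcp(z): return np.array([.4745,-.013,.069+z])-tool(-17.5,-59).apply(p)
print(p,tcp(0))
E
python3 tgt.py; python3 go.py $(python3 -c "
from tgt import *
print(*tcp(.05))"|tail -1) -17.5 -59
```

```text
[-0.01342938  0.          0.0217188 ] [ 0.48565849 -0.01651826  0.09169723]
t 9.78 pos [ 0.492 -0.213  0.18 ] toolz [-0.726  0.215 -0.653] tooly [0.284 0.959 0.001] q [ 0.158  0.818  0.271  1.148 -0.096  2.053  1.714] w 0.6458954995446121 gf 47.95864999294281 F [ 0.803  0.257 -0.79 ]
turn units [-0.009  0.114  0.007] deg [-0.816  9.792  0.63 ] | shift in current axes units [0.056 0.931 0.357] | in target axes [0.004 0.925 0.376]
```

>>> send_rows --plan '[[[0,0,0,0.004,0.06,0.02,0],[0,0,0,0.008,0.13,0.05,0],[0,0,0,0.008,0.13,0.05,0],[0,0,0,0.008,0.13,0.05,0],[0,0,0,0.008,0.13,0.05,0],[0,0,0,0.008,0.13,0.05,0],[0,0,0,0.008,0.13,0.05,0],[0,0,0,0.004,0.09,0.037,0],[0,0.02,0,0,0,0,0],[0,0.03,0,0,0,0,0],[-0.009,0.03,0.007,0,0,0,0],[0,0.03,0,0,0,0,0],[0,0,0,0,0,0,0],[0,0,0,0,0,0,0]]]'

```text
clock: 10.95
position: [0.4858, -0.0164, 0.1428]
ee_rot: [0.131, 0.862, 0.077, -0.483]
ft_force: [-1.1, 0.6, -0.5]
grip_width: 0.647
grasp_force: 48.0
```

```bash
python3 go.py .4857 -.0165 .112 -17.5 -59
```

```text
t 10.95 pos [ 0.486 -0.016  0.143] toolz [-0.813  0.259 -0.521] tooly [0.301 0.954 0.005] q [-0.02   0.84   0.152  1.269 -0.286  2.054  1.42 ] w 0.6466658069383368 gf 48.01197946071625 F [-1.119  0.627 -0.457]
turn units [0.002 0.005 0.003] deg [0.149 0.398 0.245] | shift in current axes units [-0.131 -0.001  0.08 ] | in target axes [-0.132 -0.001  0.079]
```

>>> send_rows --plan '[[[0,0.003,0.003,-0.033,0,0.02,0],[0,0.002,0,-0.033,0,0.02,0],[0,0,0,-0.033,0,0.02,0],[0,0,0,-0.033,0,0.02,0],[0,0,0,0,0,0,0],[0,0,0,0,0,0,0]]]'

```text
clock: 11.45
position: [0.4857, -0.0169, 0.1118]
ee_rot: [0.134, 0.86, 0.075, -0.487]
ft_force: [0.3, 0.2, 0.3]
grip_width: 0.641
grasp_force: 48.0
```

```bash
python3 go.py .4857 -.0165 .0917 -17.5 -59; python3 - <<'E'
from workcell import *
import cv2,numpy as np
a=optics.camera("scene")[180:270,260:380,::-1];b=optics.camera("top")[140:240,270:390,::-1]
a=cv2.convertScaleAbs(cv2.resize(a[:90],(400,300),interpolation=2),alpha=1.6);b=cv2.convertScaleAbs(cv2.resize(b[:90],(400,300),interpolation=2),alpha=1.6)
cv2.imwrite("pics/p1.png",np.hstack([a,b]))
E
```

```text
t 11.45 pos [ 0.486 -0.017  0.112] toolz [-0.818  0.259 -0.514] tooly [ 0.303  0.953 -0.001] q [-0.021  0.885  0.154  1.27  -0.287  2.019  1.427] w 0.6407695808732012 gf 48.00609648227692 F [0.349 0.175 0.268]
turn units [ 0.001 -0.001 -0.002] deg [ 0.081 -0.072 -0.136] | shift in current axes units [-0.086  0.002  0.052] | in target axes [-0.086  0.002  0.052]
```

View pics/p1.png

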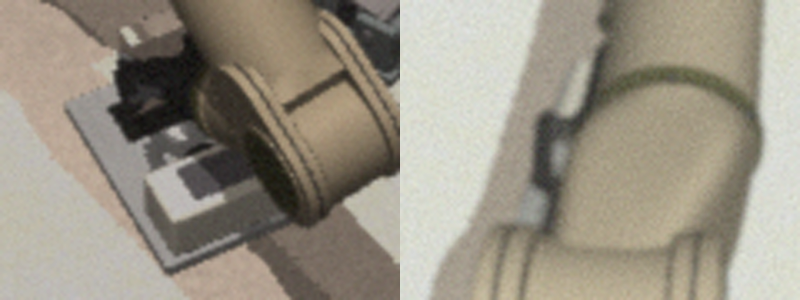

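The scene and top views are mostly blocked by the arm. I'll check with the wrist camera, overlaying the expected outlines.

```bash
python3 - <<'E'
from tgt import *
import cv2
o=get_obs();im=cv2.convertScaleAbs(optics.camera("wrist")[:,:,::-1],alpha=1.3)
c=optics.get_calibration("wrist");K=c["intrinsics"]
T=np.eye(4);T[:3,:3]=R.from_quat(o["ee_rot"]).as_matrix();T[:3,3]=o["position"];C=np.linalg.inv(T@c["T_tool_cam"])
def pr(X):
    x=C[:3,:3]@X+C[:3,3];return (K[0,2]+K[0,0]*x[0]/-x[2],K[1,2]-K[1,1]*x[1]/-x[2])
Y=R.from_euler("z",-17.5,degrees=True)
cc=np.array(o["position"])+R.from_quat(o["ee_rot"]).apply(p)
def poly(L,col): cv2.polylines(im,[np.array([pr(x) for x in L],int)],True,col,1)
sq=[(-1,-1),(1,-1),(1,1),(-1,1)]
poly([np.array([.4745,-.013,.019])+Y.apply([a*.025,b*.04,0]) for a,b in sq],(0,0,255))
for z in(-.05,.05): poly([cc+Y.apply([a*.013,b*.028,z]) for a,b in sq],(0,255,0))
cv2.imwrite("pics/w3.png",im)
E
```

```text
[-0.01342938  0.          0.0217188 ] [ 0.48565849 -0.01651826  0.09169723]
```

View pics/w3.png

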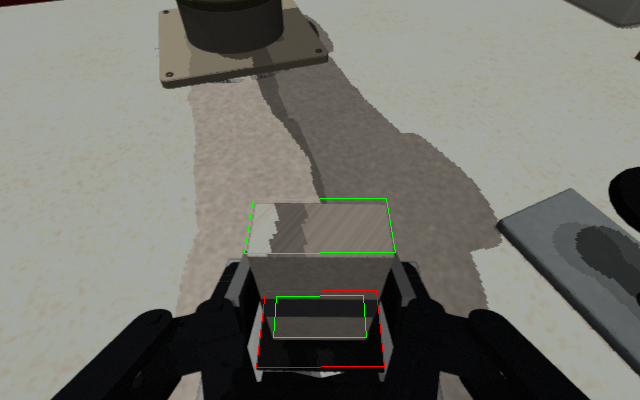

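The carton's top face, (252,203)-(394,254), fits the green prediction, and the visible pad edge at y≈367 fits the red one. I'm lowering it.

>>> send_rows --plan '[[[0,0,0,-0.018,0,0.011,0],[0,0,0,-0.018,0.001,0.011,0],[0,0,0,-0.018,0.001,0.011,0],[0,0,0,-0.014,0,0.008,0],[0,0,0,-0.009,0,0.005,0],[0,0,0,0,0,0,0],[0,0,0,0,0,0,0]]]'

```text
clock: 12.18
position: [0.4861, -0.0167, 0.0942]
ee_rot: [0.134, 0.86, 0.075, -0.487]
ft_force: [-0.1, 0.0, -2.2]
grip_width: 0.642
grasp_force: 48.0
```

```bash
python3 go.py .4857 -.0165 .0917 -17.5 -59
```

```text
t 12.18 pos [ 0.486 -0.017  0.094] toolz [-0.817  0.26  -0.515] tooly [ 0.303  0.953 -0.001] q [-0.02   0.908  0.152  1.27  -0.287  1.996  1.432] w 0.6424596030572336 gf 47.99146771430969 F [-0.144  0.    -2.244]
turn units [ 0.001 -0.    -0.001] deg [ 0.104 -0.027 -0.129] | shift in current axes units [-0.01   0.     0.009] | in target axes [-0.01   0.     0.009]
```

>>> send_rows --plan '[[[0,0,0,-0.0043,0,0.0026,0],[0,0,0,-0.0043,0,0.0026,0],[0,0,0,0,0,0,0],[0,0,0,0,0,0,0]]]'

```text
clock: 12.52
position: [0.4864, -0.0168, 0.0934]
ee_rot: [0.134, 0.86, 0.075, -0.487]
ft_force: [0.9, -1.5, 5.9]
grip_width: 0.641
grasp_force: 48.5
```

>>> send_rows --plan '[[[0,0,0,-0.0043,0,0.0026,0],[0,0,0,0,0,0,0],[0,0,0,0,0,0,0]]]'

```text
clock: 12.77
position: [0.4864, -0.0169, 0.0933]
ee_rot: [0.134, 0.86, 0.076, -0.487]
ft_force: [2.3, -1.2, 12.7]
grip_width: 0.645
grasp_force: 48.8
```

>>> send_rows --plan '[[[0,0,0,0.005,0,-0.003,0],[0,0,0,0,0,0,0],[0,0,0,0,0,0,0],[0,0,0,0,0,0,0]]]' --squeeze 20

```text
clock: 13.1
position: [0.4863, -0.0168, 0.0934]
ee_rot: [0.134, 0.86, 0.075, -0.487]
ft_force: [2.2, -0.7, 6.6]
grip_width: 0.64
grasp_force: 48.6
```

>>> send_rows --plan '[[[0,0,0,0,0,0,0.66],[0,0,0,0,0,0,0.68],[0,0,0,0,0,0,0.7],[0,0,0,0,0,0,0.73],[0,0,0,0,0,0,0.78],[0,0,0,0,0,0,0.85],[0,0,0,0,0,0,0.95],[0,0,0,0,0,0,1],[0,0,0,0,0,0,1],[0,0,0,0,0,0,1]]]'

```text
clock: 13.93
position: [0.4862, -0.0167, 0.0925]
ee_rot: [0.134, 0.86, 0.075, -0.487]
ft_force: [0.8, -0.7, 0.3]
grip_width: 1.006
grasp_force: 0.0
```

```bash
python3 - <<'E'
from workcell import *
import cv2,numpy as np
o=get_obs();print(o["position"],o["grip_width"],o["ft_force"])
a=cv2.convertScaleAbs(optics.camera("wrist")[:,:,::-1],alpha=1.3)
cv2.imwrite("pics/w4.png",a)
E
```

```text
[ 0.48616515 -0.01671623  0.09248617] 1.0057148862568166 [ 0.81582372 -0.74256663  0.28946772]
```

View pics/w4.png

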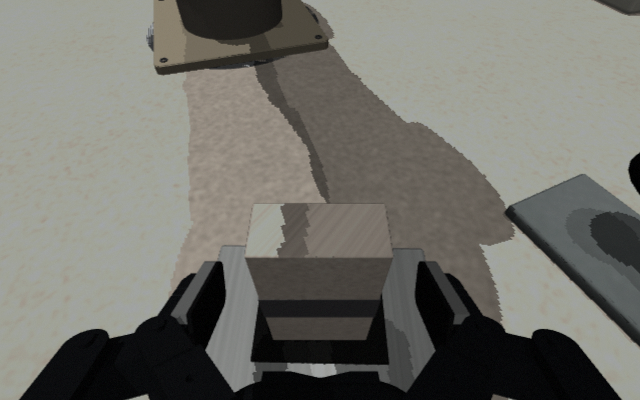

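The carton stands upright. Its lower edge spans x 272-373 and is centred on the pad (255-388). I'm backing straight off.

>>> send_rows --plan '[[[0,0,0,0,0,-0.02,1],[0,0,0,0,0,-0.04,1],[0,0,0,0,0,-0.06,1],[0,0,0,0,0,-0.08,1],[0,0,0,0,0,-0.1,1],[0,0,0,0,0,-0.1,1],[0,0,0,0,0,-0.1,1],[0,0,0,0.06,0,-0.06,1],[0,0,0,0.12,0,0,1],[0,0,0,0.12,0,0,1],[0,0,0,0.12,0,0,1],[0,0,0,0,0,0,1]]]'

```text
clock: 14.98
position: [0.4848, -0.0141, 0.1869]
ee_rot: [0.139, 0.871, 0.078, -0.465]
ft_force: [-0.2, -0.2, 1.4]
grip_width: 1.002
grasp_force: 0.0
```

```bash
python3 go.py .478 .213 .25 7 0
```

```text
t 14.98 pos [ 0.485 -0.014  0.187] toolz [-0.788  0.265 -0.556] tooly [0.314 0.949 0.007] q [ 0.29   0.784 -0.351  1.256 -0.107  2.058  1.165] w 1.0021720623181332 gf 0.0 F [-0.21  -0.162  1.438]
turn units [ 0.149 -0.642 -0.268] deg [ 12.808 -55.191 -23.039] | shift in current axes units [0.472 1.069 0.153] | in target axes [-0.105  1.131 -0.315]
```

```bash
python3 - <<'E'
from workcell import *
import cv2,numpy as np
a=cv2.convertScaleAbs(optics.camera("wrist")[:,:,::-1],alpha=1.3)[100:400]
b=optics.camera("scene")[170:260,250:378,::-1]
b=cv2.convertScaleAbs(cv2.resize(b,(427,300),interpolation=2),alpha=1.6)
cv2.imwrite("pics/w5.png",np.hstack([cv2.resize(a,(373,300)),b]))
E
```

```text
(no output)
```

View pics/w5.png

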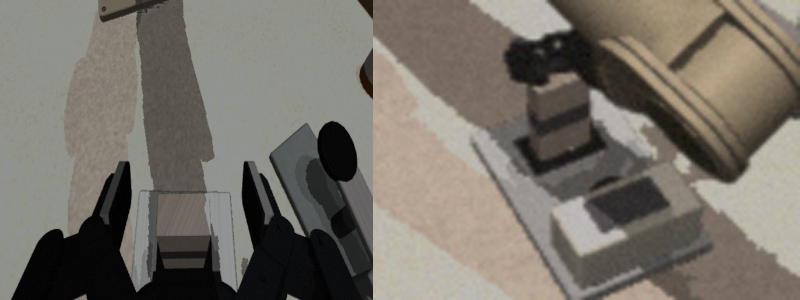

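The carton stands centred on the pad with the fingers clear above it. Next I'll bring the tool upright, shut the fingers and go to the paddle.

>>> send_rows --plan '[[[0.0149,-0.0642,-0.0268,0,0,0,1],[0.0149,-0.0642,-0.0268,0,0,-0.01,1],[0.0149,-0.0642,-0.0268,0,0,-0.02,1],[0.0149,-0.0642,-0.0268,0,0,-0.03,1],[0.0149,-0.0642,-0.0268,0,0,-0.03,1],[0.0149,-0.0642,-0.0268,0,0,-0.03,1],[0.0149,-0.0642,-0.0268,0,0,-0.03,1],[0.0149,-0.0642,-0.0268,0,0,-0.03,1],[0.0149,-0.0642,-0.0268,0,0,-0.03,1],[0.0149,-0.0642,-0.0268,0,0,-0.03,1],[0,0,0,0,0,-0.03,1],[0,0,0,0,0,0,1]]]'

```text
clock: 16.08
position: [0.5047, -0.0197, 0.2328]
ee_rot: [-0.06, 0.998, 0.0, -0.003]
ft_force: [1.1, -0.2, 0.4]
grip_width: 0.999
grasp_force: 0.0
```

```bash
python3 go.py .440 .213 .25 7 0
```

```text
t 16.08 pos [ 0.505 -0.02   0.233] toolz [-0.006  0.    -1.   ] tooly [-0.12   0.993  0.001] q [ 0.407  0.114 -0.488  1.768  0.055  1.279  1.596] w 0.9985040256916249 gf 0.0 F [ 1.128 -0.206  0.445]
turn units [ 0.    -0.004 -0.001] deg [ 0.042 -0.336 -0.105] | shift in current axes units [ 0.182  1.194 -0.084] | in target axes [ 0.179  1.194 -0.086]
```

>>> send_rows --plan '[[[0,-0.004,0,0,0.07,0,0],[0,0,0,0,0.15,0,0],[0,0,0,0,0.15,0,0],[0,0,0,0,0.15,0,0],[0,0,0,0,0.15,0,0],[0,0,0,0,0.15,0,0],[0,0,0,0,0.15,0,0],[0,0,0,0,0.13,0,0],[0,0,0,0,0.07,0,0],[0,0,0,0,0,0,0],[0,0,0,0,0,0,0],[0,0,0,0,0,0,0]]]'

```text
clock: 17.08
position: [0.477, 0.212, 0.2309]
ee_rot: [-0.06, 0.998, 0.0, -0.001]
ft_force: [-0.4, -0.2, -0.1]
grip_width: -0.001
grasp_force: 0.0
```

```bash
python3 go.py .478 .213 .115 7 0; python3 - <<'E'
from h import *
import cv2
o=get_obs();im=optics.camera("wrist");g=cv2.cvtColor(im,cv2.COLOR_RGB2GRAY)
cv2.imwrite("pics/w6.png",cv2.convertScaleAbs(im[:,:,::-1],alpha=1.4))
m=(g<45).astype(np.uint8);n,l,s,c=cv2.connectedComponentsWithStats(m)
for i in range(1,n):
    if s[i,4]>300: print(s[i],c[i],ray("wrist",c[i],.081,o)[0],ray("wrist",s[i,:2]+s[i,2:4]/2,.081,o)[0])
E
```

```text
t 17.08 pos [0.477 0.212 0.231] toolz [-0.002  0.001 -1.   ] tooly [-0.12   0.993  0.001] q [ 0.113  0.176 -0.68   1.725  0.113  1.282  1.099] w -0.0014466757556866985 gf 0.0 F [-0.432 -0.23  -0.052]
turn units [ 0.001 -0.001 -0.001] deg [ 0.065 -0.128 -0.121] | shift in current axes units [-0.007  0.004  0.58 ] | in target axes [-0.006  0.004  0.58 ]
[ 42  52 149 240 929] [141.02691066 155.34230355] [0.47197636 0.06101446 0.081     ] [0.48900319 0.03964713 0.081     ]
[   0   97  144   92 6808] [ 77.40099882 141.01321974] [0.46608038 0.00976193 0.081     ] [0.46828568 0.00516501 0.081     ]
[ 514   98   43   70 1241] [532.18936342 137.79210314] [0.41885077 0.38010599 0.081     ] [0.41474067 0.38152486 0.081     ]
[ 550  102   90   76 5134] [593.13361901 140.25496689] [0.41482141 0.4305375  0.081     ] [0.4144361  0.43198147 0.081     ]
[ 292  112   74  111 3997] [331.13535151 170.36577433] [0.46587837 0.21999727 0.081     ] [0.46361803 0.21788256 0.081     ]
[   0  204  130  110 3253] [ 72.3993237  242.34091608] [ 0.5611495  -0.00523693  0.081     ] [ 0.57952464 -0.01407498  0.081     ]
[   74   238   493   162 35756] [319.94817653 348.87260879] [0.65543502 0.2333077  0.081     ] [0.61834031 0.22938918 0.081     ]
[ 501  268   57   49 1325] [522.92679245 286.73358491] [0.558073   0.41746822 0.081     ] [0.56361616 0.4258118  0.081     ]
[538 304  34  30 428] [551.07009346 315.8364486 ] [0.58740815 0.45577685 0.081     ] [0.59061503 0.46095967 0.081     ]
```

View pics/w6.png

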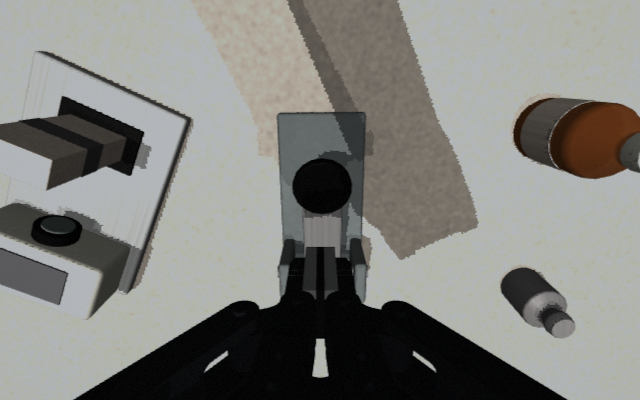

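The thumb pad shows as an ellipse centred near (322,186), the lever runs straight down the image, and the carton is still standing at upper left.

```bash
python3 - <<'E'
from h import *
o=get_obs();print(ray("wrist",[(322,186),(322,158),(322,214)],.081,o))
E
python3 go.py .478 .213 .110 7 0|tail -1
```

```text
[[0.48074234 0.21376736 0.081     ]
 [0.45635649 0.21078893 0.081     ]
 [0.50655764 0.21692038 0.081     ]]
turn units [ 0.001 -0.001 -0.002] deg [ 0.055 -0.086 -0.144] | shift in current axes units [-0.007  0.005  0.605] | in target axes [-0.006  0.005  0.605]
```

>>> send_rows --plan '[[[0,0,0,-0.012,0.005,0.1,0],[0,0,0,0,0,0.12,0],[0,0,0,0,0,0.12,0],[0,0,0,0,0,0.12,0],[0,0,0,0,0,0.09,0],[0,0,0,0,0,0.04,0],[0,0,0,0,0,0.01,0],[0,0,0,0,0,0,0],[0,0,0,0,0,0,0],[0,0,0,0,0,0,0]]]'

```text
clock: 17.97
position: [0.4793, 0.2147, 0.1129]
ee_rot: [-0.061, 0.998, 0.001, 0.001]
ft_force: [-0.4, -0.0, 0.7]
grip_width: -0.005
grasp_force: 0.0
```

>>> send_rows --plan '[[[0,0,0,0,0,0.02,0],[0,0,0,0,0,0.02,0],[0,0,0,0,0,0.01,0],[0,0,0,0,0,0,0],[0,0,0,0,0,0,0],[0,0,0,0,0,0,0]]]'

```text
clock: 18.47
position: [0.4786, 0.2146, 0.1017]
ee_rot: [-0.061, 0.998, 0.001, 0.0]
ft_force: [-0.2, 0.2, 0.7]
grip_width: 0.0
grasp_force: 0.0
```

Contact should come at TCP z of about 0.098, so I'll go down in small steps.

>>> send_rows --plan '[[[0,0,0,0,0,0.01,0],[0,0,0,0,0,0.01,0],[0,0,0,0,0,0,0],[0,0,0,0,0,0,0]]]'

```text
clock: 18.8
position: [0.4786, 0.2147, 0.0977]
ee_rot: [-0.061, 0.998, 0.001, 0.0]
ft_force: [-1.2, -0.1, 3.0]
grip_width: 0.002
grasp_force: 1.4
```

>>> send_rows --plan '[[[0,0,0,0,0,0.01,0],[0,0,0,0,0,0.01,0],[0,0,0,0,0,0,0],[0,0,0,0,0,0,0]]]'

```text
clock: 19.13
position: [0.4785, 0.2147, 0.0935]
ee_rot: [-0.061, 0.998, 0.001, 0.0]
ft_force: [-2.1, 0.9, 3.6]
grip_width: 0.007
grasp_force: 1.8
```

>>> send_rows --plan '[[[0,0,0,0,0,0.01,0],[0,0,0,0,0,0.01,0],[0,0,0,0,0,0,0],[0,0,0,0,0,0,0]]]'

```text
clock: 19.47
position: [0.4785, 0.2147, 0.0896]
ee_rot: [-0.061, 0.998, 0.001, 0.0]
ft_force: [-2.4, 0.1, 4.1]
grip_width: -0.003
grasp_force: 2.2
```

>>> send_rows --plan '[[[0,0,0,0,0,0.01,0],[0,0,0,0,0,0.01,0],[0,0,0,0,0,0.01,0],[0,0,0,0,0,0.01,0],[0,0,0,0,0,0.01,0],[0,0,0,0,0,0,0],[0,0,0,0,0,0,0],[0,0,0,0,0,0,0]]]'

```text
clock: 20.13
position: [0.4781, 0.2146, 0.0796]
ee_rot: [-0.061, 0.998, 0.0, -0.0]
ft_force: [-5.9, -0.2, 6.1]
grip_width: 0.002
grasp_force: 3.3
```

```bash
python3 - <<'E'
from h import *
import cv2
F=[];Z=[]
for i in range(10):
    im=optics.camera("wrist");o=get_obs();F.append(o["ft_force"][2]);Z.append(o["position"][2])
print(np.mean(F),np.std(F),np.mean(Z),o["clock"])
E
```

```text
6.680232652700122 0.40774034030828815 0.07963973995197321 20.6333
```

>>> send_rows --plan '[[[0,0,0,0,0,0.005,0],[0,0,0,0,0,0.005,0],[0,0,0,0,0,0,0],[0,0,0,0,0,0,0],[0,0,0,0,0,0,0],[0,0,0,0,0,0,0],[0,0,0,0,0,0,0],[0,0,0,0,0,0,0],[0,0,0,0,0,0,0],[0,0,0,0,0,0,0],[0,0,0,0,0,0,0],[0,0,0,0,0,0,0],[0,0,0,0,0,0,0],[0,0,0,0,0,0,0],[0,0,0,0,0,0,0],[0,0,0,0,0,0,0],[0,0,0,0,0,0,0],[0,0,0,0,0,0,0],[0,0,0,0,0,0,0],[0,0,0,0,0,0,0]]]'

```text
clock: 22.3
position: [0.4781, 0.2146, 0.0777]
ee_rot: [-0.061, 0.998, 0.0, -0.0]
ft_force: [-5.9, -1.6, 7.3]
grip_width: -0.002
grasp_force: 3.8
```

>>> send_rows --plan '[[[0,0,0,0,0,0,0],[0,0,0,0,0,0,0],[0,0,0,0,0,0,0],[0,0,0,0,0,0,0],[0,0,0,0,0,0,0],[0,0,0,0,0,0,0],[0,0,0,0,0,0,0],[0,0,0,0,0,0,0],[0,0,0,0,0,0,0],[0,0,0,0,0,0,0],[0,0,0,0,0,0,0],[0,0,0,0,0,0,0],[0,0,0,0,0,0,0],[0,0,0,0,0,0,0],[0,0,0,0,0,0,0],[0,0,0,0,0,0,0],[0,0,0,0,0,0,0],[0,0,0,0,0,0,0],[0,0,0,0,0,0,0],[0,0,0,0,0,0,0]]]'

```text
clock: 23.97
position: [0.4781, 0.2146, 0.0777]
ee_rot: [-0.061, 0.998, 0.0, -0.0]
ft_force: [-5.8, -0.2, 7.0]
grip_width: 0.007
grasp_force: 3.8
```

>>> send_rows --plan '[[[0,0,0,0,0,0,0],[0,0,0,0,0,0,0],[0,0,0,0,0,0,0],[0,0,0,0,0,0,0],[0,0,0,0,0,0,0],[0,0,0,0,0,0,0],[0,0,0,0,0,0,0],[0,0,0,0,0,0,0],[0,0,0,0,0,0,0],[0,0,0,0,0,0,0],[0,0,0,0,0,0,0],[0,0,0,0,0,0,0],[0,0,0,0,0,0,0],[0,0,0,0,0,0,0],[0,0,0,0,0,0,0],[0,0,0,0,0,0,0],[0,0,0,0,0,0,0],[0,0,0,0,0,0,0],[0,0,0,0,0,0,0],[0,0,0,0,0,0,0]]]'

```text
clock: 25.63
position: [0.478, 0.2146, 0.0777]
ee_rot: [-0.061, 0.998, 0.0, -0.0]
ft_force: [-6.0, -0.2, 8.3]
grip_width: -0.003
grasp_force: 3.8
```

```bash
python3 -c "
from workcell import job
print(job.hand_in())"
```

```text
the job is handed in; nothing more can be done
None
```

I handed the job in with the carton released and upright in the middle of the reader pad, a broad face towards the lens, and the paddle held about level for roughly 5 s (about 7.4 N, fingertips about 61 mm above the bench) without reaching its stop; the level position comes from height and force, not a picture, and I last saw the carton standing just before the press.

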